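Feed a heel block home in the cobbler's guide jig

TASK

Take the wooden push stick by its upright handle and, with the nose of the stick alone, feed the heel block through the narrow guide channel of the jig, past its spring shoe, until it is fully home against the set screw of the steel end stop. Press it there for a moment with about 10 N more than it takes to slide it, so that it seats, never pushing on it with more than 25 N, and keep the gripper off the block. Then stand the stick back on the bench beside the jig, let go, and leave the block home and the other things on the bench alone.

Things in the scene. Friction and masses are not known exactly. Their poses are not given: they have to be found in the camera images.
- jig: Guide jig, fixed to the bench: a grey base plate 120 mm wide, 10 mm thick, with two wooden fences forming a straight channel 40 mm wide. Origin on the channel's centre line at bench height; +x is the feed direction (mouth to stop), z up. Plate from x = -170 to +135 mm; its top, the channel floor, is at z = 10 mm. Fences from x = -30 to +135 mm, 14 mm thick, top at z = 30 mm.
- mouth (a point): The beginning of the narrow channel, on its centre line and floor: x = -30 mm of the jig, jig axes. From here back (-x) two slanting guides, as high as the fences, flare out from 40 mm to 60 mm apart at x = -70 mm of the jig.
- spring_shoe (a point): Middle of the sprung steel shoe when free; jig axes (50 mm ahead of the jig's origin). It stands out 8 mm from the +y fence, with a sloping entry, from 34 mm before this point to 24 mm after. The block pushes it aside by about 4 mm (spring 2 N plus 0.8 N per mm), then drags with some 3 to 9 N, more while it wedges the shoe open; the shoe keeps the block where it is left.
- stop: End stop: steel block 16 mm long, 36 wide, 24 high, fixed across the channel, 105 to 115 mm from the jig's origin. Origin: middle of the foot of the face that looks to the mouth, on the channel floor; axes as the jig's. From that face a rigid dark set screw (head 14 mm across, 11 mm above the floor) sticks out towards the mouth by 3 to 25 mm, set differently each time and not measured: the block is home when its nose meets the screw head, to be found by feel.
- heel_mid (a point): Centre of the heel block: loose, dark wood, D-shaped, 56 mm long, 36 mm wide, 20 mm high, about 45 g, flat on the jig's plate before the mouth, its round nose (radius 18 mm) towards the stop, up to 7 mm off the centre line and 9 degrees askew. +x points to the nose, 28 mm ahead of this point; the flat rear face is 28 mm behind it.
- heel_nose (a point): The foremost point of the heel block's round nose, half-way up (10 mm above its underside); same axes as the block's centre.
- stick_grip (a point): Where to take the push stick, pale wood, 0.11 kg: on its upright handle, 62 mm above its underside. The handle is 26 mm (x) by 18 mm (y), its top 88 mm above the underside; it stands in the middle of a flat bar 130 mm long (x), 22 mm wide (y), 14 mm high. Both ends of the bar are alike: either is the nose, 65 mm from the handle's axis. z up.
- tin: Bystander: a dark round polish tin, 76 mm across, 28 mm high; origin at its underside.
- jar: Bystander: an amber glass jar with steel lid, 52 mm across, 75 mm high; origin at its underside.
- hammer: Bystander: a hammer lying flat, about 0.3 m long; origin at its underside.
Mind the look-alikes: they are no part of the job. Leave any red or yellow look-alike of the part that bears stick_grip alone.

How it is judged (in metres and radians):
On the way, in this order (a step that is already met when the one before it is completed fails the run):
1. the stick's nose has pushed the block into the channel between the fences (x of heel_nose in the frame of jig above -0.015 m and contact force between stick and heel above 0.2 N), for 0.02 s.
2. the stick presses the block against the end stop (its set screw) with at least 5 N at the stop for 0.3 s (contact force between heel and stop above 5 N and contact force between stick and heel above 4 N), for 0.3 s.
At the end, for the whole second after the job is handed in: The block lies flat in the channel, straight within 0.15 rad, nose 1 to 27.5 mm before the stop's face (where the screw can be), at rest; the stick stands upright (tilt under 0.1 rad) on the bench itself, not on the jig (handle point below 67 mm), released, at rest (x of heel_nose in the frame of stop between -0.0275 and -0.001 m and z of heel_nose in the frame of stop below 0.014 m and angle between the x axis of heel_mid and the x axis of jig, either way round below 0.15 rad and linear speed of each of heel, stick below 0.01 m/s and height (world z) of stick_grip below 0.067 m and angle between stick_grip's own z axis and vertical below 0.1 rad); the robot touches nothing.
It fails at once if the stick pushes on the block with more than 25 N (contact force between stick and heel above 25 N).
It fails at once if the gripper or arm touches the heel block (contact force between any of the fingers, the arm and heel above 0.3 N).
It fails at once if a bystander is moved by more than 20 mm (distance of any of tin, jar, hammer from where it was at the start of the episode above 0.02 m).
It also fails if it takes over 66 s, if anything falls off the work surface, if the arm or the gripper's body presses on something with over 40 N, if the wrist force passes 120 N, or if a joint passes its speed limit or range.

ROBOT

A 7-joint arm with a two-finger parallel gripper is mounted at the origin on the work surface. World frame = base frame: x ahead of the robot, y to its left, z up, the work surface at z = 0. Lengths are in mm, angles in rad, forces in N, time in s.
With the tool pointing down it reaches from about 425 to 875 mm from the base axis. Payload 4.7 kg.
Tool frame: the origin (TCP) lies between the finger pads; the fingertips stand 17 mm ahead of it and the grasp point (between the pads) lies 2 mm behind it (r.tcp_to_tips is the distance from the TCP to the fingertips, in mm); z points along the fingers, y is the line along which they close (so a half turn about z gives the same grasp; the last joint's range is limited). The gripper opens to 85 mm and grips with 20 to 120 N. Pads are 22 mm wide; open, the fingers measure 114 mm over their backs; the gripper's body (76 mm by 85 mm) begins 54 mm behind the grasp point. The pads swing forward as they close: fully open they stand 13 mm farther back than shut.
Start: joints at [-1.262, 0.321, -0.07, 1.45, 0.023, 1.371, -0.057], TCP at [188.882, 621.97, 248.349] pointing down, gripper open.
Joint ranges: [-2.86, 2.86], [-0.3, 2.09], [-1.38, 1.24], [0.06, 2.45], [-1.56, 4.7], [0.09, 2.05], [-2.69, 2.69]. Speed limits (rad/s): [2.57, 2.57, 3.14, 3.14, 3.14, 3.14, 3.14].

INTERFACE

Orientations are given as a 3x3 rotation matrix whose columns are the frame's x, y, z axes.
In Python, from cell import sense, viewer, workorder, r gives the robot as it stands.
- The arm moves only by the tool arm_command, never from a script. Its argument "deltas" is a list of rows, each an object with "slide": the shift along the tool's x, y, z in units of 40 mm (1.0 is 40 mm), a list of three; "delta_rot": the turn, a rotation vector about the tool's x, y, z in rad, a list of three; "gripper": the opening, from 0 (shut) to 1 (fully open). In form: [{"slide": [x, y, z], "delta_rot": [wx, wy, wz], "gripper": gripper}, ...]. A call has 1 to 10 rows; each row is the pose to reach, as a shift and turn from the pose commanded when the call began, along the tool's axes at that moment; what a row does not reach only later rows make up. A row lasts 1/12 s, in which the tool goes at most 41.7 mm and 7.16 degrees, less where a joint would pass 70% of its speed; a pose out of reach is approached as far as the arm can. A call with a gripper value outside its range is refused whole. The fingers move at their own pace and stop on an object; "newtons" is the grip in N (left out, the last holds). Time passes only in rows, so rows that repeat a pose let the fingers close. It gives the time, the measured TCP pose, the force, the opening and the grip force at its end, in the units of the state.
- sense(): the state, without advancing time (a new reading comes with each control period).
- viewer.camera(name): name is "side" or "top"; returns the picture (480x640x3 uint8, red, green, blue); there is no depth.
- viewer.camera_info(name): a dict with "mtx" (3x3 intrinsics, pixels), "rvec" (rotation vector, rad) and "tvec" (3), from world to camera coordinates, as OpenCV has them. Camera axes: x right, y down, z forward; pixel columns grow to the right and rows downward; lengths in mm; the calibration is good to about 2 mm. A picture is of the moment at which its call begins. camera_info takes no time and is no camera call.
- workorder.job_done(): hands the job in; it is judged then, once.
The state is a dict: "t": time; "qpos": joint angles; "joint_velocities": joint speeds; "tau": joint torques, N m; "tcp_pos": TCP position; "orientation": TCP orientation; "ft_force": force on the tool from outside, world axes, zero at the start; "wrist_torque": the same for the moment, N m; "grip_width": opening from 0.0 (shut) to 1.0 (fully open); "grip_force": force on a finger pad.
Only numpy, scipy, OpenCV 4.12 (cv2) and the standard library are available. Lean on these libraries where they do the work, as an engineer would, in place of code of your own. Each camera call takes 0.05 s, during which the arm holds its last target. There are 200 camera calls.

## Working session

There is one attempt and no reset: what is moved stays moved. The work goes in short steps, Python scripts to look and compute and a tool call to move; the robot and the scene stay as the last step left them, time stands still between calls to the robot, and variables do not carry over. Pictures are saved under pics/ and viewed, at most 10 in all, crops included, and the job is handed in when it is done.

Besides the shell and the picture viewer there is one more tool, called after ">>>" in YAML: its name, and indented under it one key for each argument. arm_command: Moves the arm, as the interface text tells. Its arguments: {"type":"object","properties":{"deltas":{"type":"array","items":{"type":"object","properties":{"slide":{"type":"array","items":{"type":"number"}},"delta_rot":{"type":"array","items":{"type":"number"}},"gripper":{"type":"number"}}}},"newtons":{"type":"number"}},"required":["deltas"]}

```bash
ls; mkdir -p pics
python3 - <<'E'
from cell import sense, viewer
import cv2
for n in("top","side"):
    cv2.imwrite(f"pics/{n}0.png",viewer.camera(n)[:,:,::-1]); print(n,viewer.camera_info(n))
s=sense();print(s)
E
```

```text
pics
top {'mtx': array([[495.53168951,   0.        , 319.53854004],
       [  0.        , 495.53168951, 242.78101965],
       [  0.        ,   0.        ,   1.        ]]), 'rvec': array([ 2.1892992 , -2.12406451,  0.178469  ]), 'tvec': array([-7.71755001e-01,  5.68203650e+02,  1.30953106e+03])}
side {'mtx': array([[487.31127091,   0.        , 323.33728918],
       [  0.        , 487.31127091, 239.51343199],
       [  0.        ,   0.        ,   1.        ]]), 'rvec': array([ 2.22566526, -0.7136633 ,  0.31202925]), 'tvec': array([-429.59899036,  293.62124396,  890.35629057])}
{'t': 0.1, 'qpos': array([-1.26188443,  0.32173936, -0.07013459,  1.45156568,  0.02262242,
        1.37081734, -0.05690791]), 'joint_velocities': array([-0.00064343, -0.00160703, -0.00162866, -0.00254251,  0.0008224 ,
       -0.00145213, -0.00050531]), 'tau': array([ 3.00028137e-05, -4.94878149e+01, -3.83675750e-01, -3.15214813e+01,
        1.30578876e-02,  7.39457872e-03,  3.03608863e-05]), 'tcp_pos': array([188.75152123, 621.50619298, 247.33307171]), 'orientation': array([[-9.56877762e-01,  2.90490588e-01, -4.08188881e-04],
       [ 2.90490857e-01,  9.56876269e-01, -1.69330637e-03],
       [-1.01303308e-04, -1.73886234e-03, -9.99998483e-01]]), 'ft_force': array([-0.10326739, -0.00625463, -1.14484819]), 'wrist_torque': array([ 0.00735105, -0.00622383, -0.02615628]), 'grip_force': 0.0, 'grip_width': 1.0021227701281272}
```

View pics/top0.png

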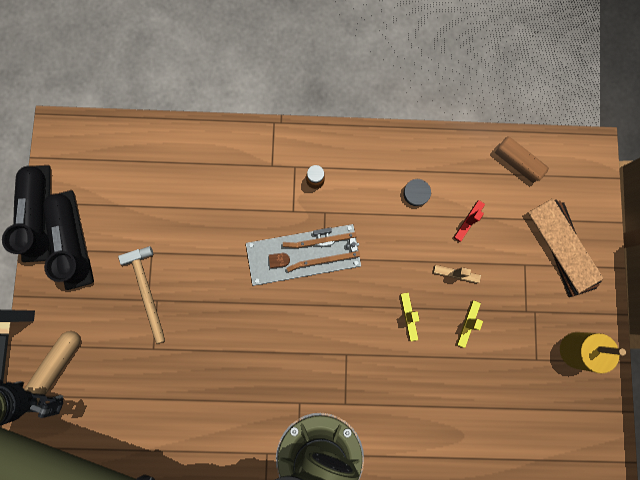

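View pics/side0.png

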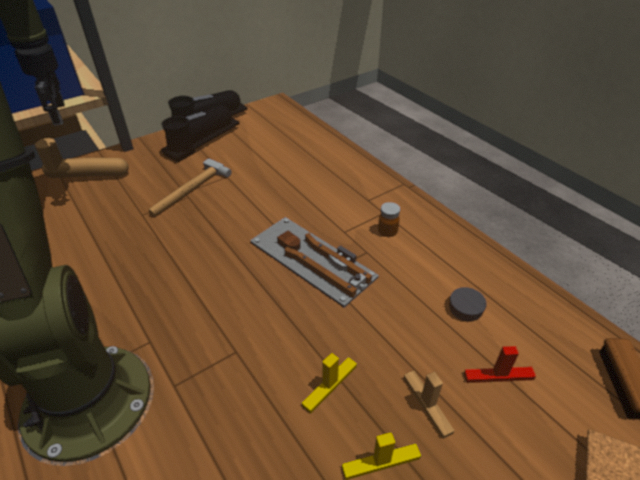

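The top view shows the jig around (304,255) with its mouth on the left and its stop at (352,245). The block is at (279,260) and the pale stick at (457,274). The red and yellow sticks are decoys, and the side view shows the same layout. I'll crop in and measure next.

```bash
cat > h.py <<'E'
import numpy as np,cv2
from cell import viewer
def cam(n):
    i=viewer.camera_info(n);R=cv2.Rodrigues(i["rvec"])[0];return i["mtx"],R,np.array(i["tvec"])
def ray(n,uv,z):
    K,R,t=cam(n);d=R.T@np.linalg.inv(K)@np.array([*uv,1.]);c=-R.T@t
    return (c+d*(z-c[2])/d[2])[:2]
def proj(n,p):
    K,R,t=cam(n);q=K@(R@np.array(p,float)+t);return q[:2]/q[2]
E
python3 - <<'E'
import cv2,numpy as np
a=cv2.imread("pics/top0.png");s=cv2.imread("pics/side0.png")
f=lambda im,x,y,w,h,k:cv2.resize(im[y:y+h,x:x+w],None,fx=k,fy=k,interpolation=cv2.INTER_CUBIC)
A=f(a,240,218,130,75,6);cv2.imwrite("pics/jig.png",A)
B=np.hstack([f(a,425,255,65,40,6),f(s,395,365,65,75,6)[:240]]) if 0 else None
c=np.zeros((450,800,3),np.uint8);x=f(a,425,255,65,40,6);c[:240,:390]=x;y=f(s,395,365,65,75,6);c[:450,400:790]=y;cv2.imwrite("pics/stick.png",c)
E
```

```text
(no output)
```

View pics/jig.png

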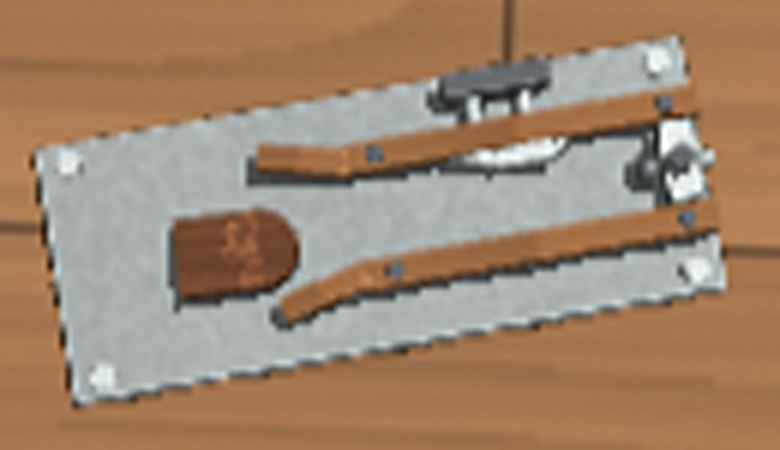

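View pics/stick.png

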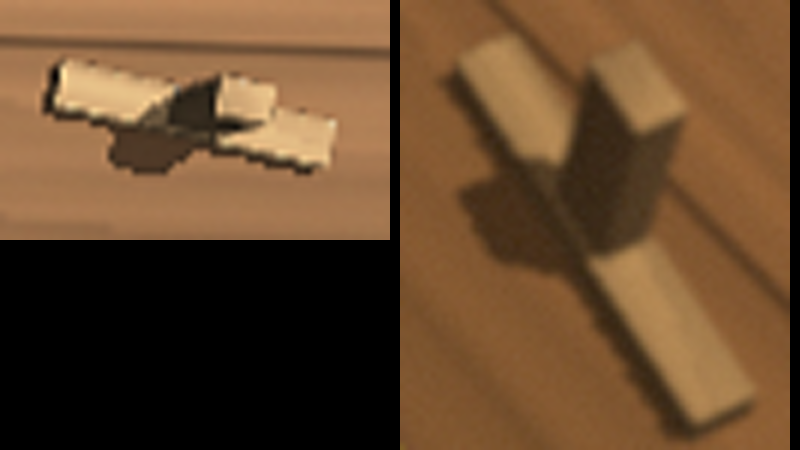

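The jig crop shows the plate corners at (38,150), (680,38), (722,290) and (75,403). The block's rear corners are at (172,218) and (178,302), with its nose at about (299,250). In the stick crop, the top-view bar ends are at about (58,86) and (330,143), and the handle top is near (247,98). In the side view the handle top is near (639,86).

Run:
```python
import numpy as np,cv2
from h import *
np.set_printoptions(precision=1,suppress=True)
T=lambda x,y:(240+x/6-.4,218+y/6-.4)
c=[ray("top",T(*p),10) for p in[(38,150),(680,38),(722,290),(75,403)]]
print("corners",c,[np.linalg.norm(c[i]-c[(i+1)%4]) for i in range(4)])
ex=(c[1]+c[2]-c[0]-c[3]);ex/=np.linalg.norm(ex)
ey2=(c[0]+c[1]-c[2]-c[3]);print("ex",np.degrees(np.arctan2(ex[1],ex[0])),"ey",np.degrees(np.arctan2(ey2[1],ey2[0]))-90)
m=sum(c)/4;O=m+17.5*ex;ey=np.array([-ex[1],ex[0]]);print("O",O)
J=lambda p:np.array([(p-O)@ex,(p-O)@ey])
for n,p,z in[("rearL",(172,218),30),("rearR",(178,302),30),("nose",(299,250),30),("fenceL",(700,100),30),("fR",(718,215),30),("fl end",(257,150),30),("fr end",(275,312),30),("screw",(628,172),21),("stopface",(657,160),34)]:
    print(n,J(ray("top",T(*p),z)))
# stick
S=lambda x,y:(425+x/6-.4,255+y/6-.4); D=lambda x,y:(395+(x-400)/6-.4,365+y/6-.4)
a=[ray("top",S(*p),14) for p in[(62,60),(52,112),(335,118),(325,168)]]
e1=(a[0]+a[1])/2;e2=(a[2]+a[3])/2;d=e2-e1
print("stick top",e1,e2,np.linalg.norm(d),"ang",np.degrees(np.arctan2(d[1],d[0])),"mid",(e1+e2)/2)
print("handle top",ray("top",S(247,98),88))
b=[ray("side",D(*p),14) for p in[(460,70),(515,38),(755,385),(690,425)]]
e1=(b[0]+b[1])/2;e2=(b[2]+b[3])/2;d=e2-e1
print("side",e1,e2,np.linalg.norm(d),"ang",np.degrees(np.arctan2(d[1],d[0])),(e1+e2)/2, "handle",ray("side",D(639,86),88))
# bystanders
print("jar",ray("top",(315,175),75),"tin",ray("top",(417,193),28),"hammer head",ray("top",(136,257),15))
print("yellow",ray("top",(409,317),14),ray("top",(468,324),14),"red",ray("top",(468,222),14))
```

```text
corners [array([566.4, 220.2]), array([628.9, -76.4]), array([511.1, -98.1]), array([450.1, 197.6])] [np.float64(303.1459765610747), np.float64(119.70520104734626), np.float64(301.88892213397617), np.float64(118.47546632019862)]
ex -78.2222037109392 ey -79.26732850350011
O [542.7  43.7]
rearL [-111.    14.6]
rearR [-114.5  -23.8]
nose [-56.6  -9.9]
fenceL [136.4  26.5]
fR [134.6 -27.2]
fl end [-67.8  38.7]
fr end [-72.  -35.9]
screw [98.5  0.5]
stopface [111.3   2.1]
stick top [ 508.8 -303.9] [ 486.2 -430.6] 128.6796576434325 ang -100.08402805538736 mid [ 497.5 -367.3]
handle top [ 498.7 -368.6]
side [ 507.7 -305.7] [ 484.2 -428.3] 124.79479273826739 ang -100.8374427738171 [ 496. -367.] handle [ 496.5 -366.9]
jar [748.   34.7] tin [ 719.6 -253.1] hammer head [516.2 517.9]
yellow [ 374.9 -234.3] [ 360.5 -396.4] red [ 644.3 -400.5]
```

>>> arm_command:
  deltas:
    - {"slide": [-8.2, -4.8, 0], "delta_rot": [0, 0, -0.113], "gripper": 1}
    - {"slide": [-8.2, -4.8, 0], "delta_rot": [0, 0, -0.113], "gripper": 1}
    - {"slide": [-8.2, -4.8, 0], "delta_rot": [0, 0, -0.113], "gripper": 1}
    - {"slide": [-8.2, -4.8, 0], "delta_rot": [0, 0, -0.113], "gripper": 1}
    - {"slide": [-8.2, -4.8, 0], "delta_rot": [0, 0, -0.113], "gripper": 1}
    - {"slide": [-8.2, -4.8, 0], "delta_rot": [0, 0, -0.113], "gripper": 1}
    - {"slide": [-8.2, -4.8, 0], "delta_rot": [0, 0, -0.113], "gripper": 1}
    - {"slide": [-8.2, -4.8, 0], "delta_rot": [0, 0, -0.113], "gripper": 1}
    - {"slide": [-8.2, -4.8, 0], "delta_rot": [0, 0, -0.113], "gripper": 1}
    - {"slide": [-8.2, -4.8, 0], "delta_rot": [0, 0, -0.113], "gripper": 1}
  newtons: 100

```text
t: 0.93
tcp_pos: [453.3, 334.3, 248.2]
orientation: [[-0.981, 0.193, 0.003], [0.193, 0.981, -0.004], [-0.004, -0.004, -1.0]]
ft_force: [0.7, -1.5, 0.5]
grip_width: 1.003
grip_force: 0.0
```

```bash
cat >> h.py <<'E'
def go(x,y,z,head=None):
    "print slide units / turn to reach world pose from measured pose; head = tool y heading in deg"
    from cell import sense
    s=sense();R=s["orientation"];p=s["tcp_pos"]
    h=np.degrees(np.arctan2(R[1,1],R[0,1]))
    print("t",round(s["t"],2),"tcp",p.round(1),"head",h.round(2),"F",s["ft_force"].round(1),"M",s["wrist_torque"].round(2),"slide",(R.T@(np.array([x,y,z])-p)/40).round(3),"turn",None if head is None else -np.radians(head-h).round(4), "tilt",R[:2,2].round(4),"grip",round(s["grip_width"],3),s["grip_force"])
E
python3 -c "
from h import *;go(497.5,-367.5,140,79.6)"
```

```text
t 0.93 tcp [453.3 334.3 248.2] head 78.86 F [ 0.7 -1.5  0.5] M [-0.11 -0.06 -0.06] slide [ -4.461 -16.991   2.783] turn -0.0128 tilt [ 0.0032 -0.0042] grip 1.003 0.0
```

>>> arm_command:
  deltas:
    - {"slide": [-2.5, -10, 0], "delta_rot": [0, 0, 0], "gripper": 1}
    - {"slide": [-2.5, -10, 0], "delta_rot": [0, 0, 0], "gripper": 1}
    - {"slide": [-2.5, -10, 0], "delta_rot": [0, 0, 0], "gripper": 1}
    - {"slide": [-2.5, -10, 0], "delta_rot": [0, 0, 0], "gripper": 1}
    - {"slide": [-2.5, -10, 0], "delta_rot": [0, 0, 0], "gripper": 1}
    - {"slide": [-2.5, -10, 0], "delta_rot": [0, 0, 0], "gripper": 1}
    - {"slide": [-2.5, -10, 0], "delta_rot": [0, 0, 0], "gripper": 1}
    - {"slide": [-2.5, -10, 0], "delta_rot": [0, 0, 0], "gripper": 1}
    - {"slide": [-2.5, -10, 0], "delta_rot": [0, 0, 0], "gripper": 1}
    - {"slide": [-2.5, -10, 0], "delta_rot": [0, 0, 0], "gripper": 1}

```text
t: 1.77
tcp_pos: [472.4, -71.2, 248.3]
orientation: [[-0.983, 0.182, 0.0], [0.182, 0.983, 0.0], [-0.0, 0.0, -1.0]]
ft_force: [1.3, 0.6, -0.3]
grip_width: 1.001
grip_force: 0.0
```

```bash
python3 -c "
from h import *;go(497.5,-367.5,140,79.6)"
```

```text
t 1.77 tcp [472.4 -71.2 248.3] head 79.52 F [ 1.3  0.6 -0.3] M [-0.   -0.01 -0.06] slide [-1.964 -7.172  2.706] turn -0.0014 tilt [0.0003 0.0002] grip 1.001 0.0
```

>>> arm_command:
  deltas:
    - {"slide": [-1.9, -7.1, 0], "delta_rot": [0, 0, 0], "gripper": 1}
    - {"slide": [-1.9, -7.1, 0], "delta_rot": [0, 0, 0], "gripper": 1}
    - {"slide": [-1.9, -7.1, 0], "delta_rot": [0, 0, 0], "gripper": 1}
    - {"slide": [-1.9, -7.1, 0], "delta_rot": [0, 0, 0], "gripper": 1}
    - {"slide": [-1.9, -7.1, 0], "delta_rot": [0, 0, 0], "gripper": 1}
    - {"slide": [-1.9, -7.1, 0], "delta_rot": [0, 0, 0], "gripper": 1}
    - {"slide": [-1.9, -7.1, 0], "delta_rot": [0, 0, 0], "gripper": 1}
    - {"slide": [-1.9, -7.1, 2], "delta_rot": [0, 0, 0], "gripper": 1}
    - {"slide": [-1.9, -7.1, 2], "delta_rot": [0, 0, 0], "gripper": 1}
    - {"slide": [-1.9, -7.1, 2], "delta_rot": [0, 0, 0], "gripper": 1}

```text
t: 2.6
tcp_pos: [492.3, -359.2, 160.5]
orientation: [[-0.983, 0.183, -0.012], [0.183, 0.983, 0.006], [0.013, 0.004, -1.0]]
ft_force: [-1.0, 1.7, -1.4]
grip_width: 1.0
grip_force: 0.0
```

```bash
python3 -c "
from h import *;go(497.5,-367.5,60,79.6)
im=viewer.camera('side')[:,:,::-1][250:450,340:540]
cv2.imwrite('pics/g1.png',cv2.resize(im,None,fx=3,fy=3))"
```

```text
t 2.6 tcp [ 492.3 -359.2  160.5] head 79.47 F [-1.   1.7 -1.4] M [0.14 0.08 0.04] slide [-0.199 -0.19   2.509] turn -0.0022 tilt [-0.0121  0.0061] grip 1.0 0.0
```

View pics/g1.png

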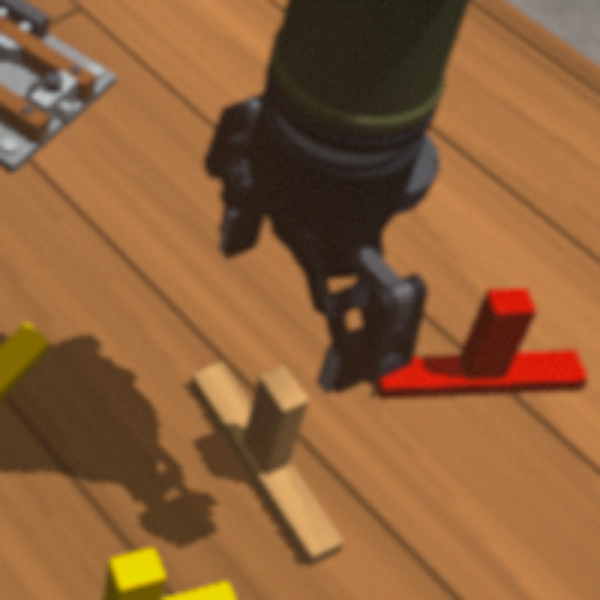

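The picture shows the open fingers above the stick, with the handle at about (275,420) between their lines and nothing in the way. I'll go down.

>>> arm_command:
  deltas:
    - {"slide": [-0.1, -0.1, 0.3], "delta_rot": [0, 0, 0], "gripper": 1}
    - {"slide": [-0.1, -0.1, 0.8], "delta_rot": [0, 0, 0], "gripper": 1}
    - {"slide": [-0.1, -0.1, 1.3], "delta_rot": [0, 0, 0], "gripper": 1}
    - {"slide": [-0.1, -0.1, 1.7], "delta_rot": [0, 0, 0], "gripper": 1}
    - {"slide": [-0.1, -0.1, 2.0], "delta_rot": [0, 0, 0], "gripper": 1}
    - {"slide": [-0.1, -0.1, 2.0], "delta_rot": [0, 0, 0], "gripper": 1}
    - {"slide": [-0.1, -0.1, 2.0], "delta_rot": [0, 0, 0], "gripper": 1}

```text
t: 3.23
tcp_pos: [500.5, -366.3, 89.3]
orientation: [[-0.984, 0.18, 0.001], [0.18, 0.984, -0.001], [-0.001, -0.0, -1.0]]
ft_force: [-0.2, -0.2, 0.4]
grip_width: 1.003
grip_force: 0.0
```

```bash
python3 -c "
from h import *;go(497.5,-367.5,60,79.6)"
```

```text
t 3.23 tcp [ 500.5 -366.3   89.3] head 79.63 F [-0.2 -0.2  0.4] M [-0.07 -0.06  0.02] slide [ 0.07  -0.042  0.732] turn 0.0006 tilt [ 0.0012 -0.0006] grip 1.003 0.0
```

Next I go down and close gently, then firmly.

>>> arm_command:
  deltas:
    - {"slide": [0.07, -0.04, 0.4], "delta_rot": [0, 0, 0], "gripper": 1}
    - {"slide": [0.07, -0.04, 0.73], "delta_rot": [0, 0, 0], "gripper": 0.6}
    - {"slide": [0.07, -0.04, 0.73], "delta_rot": [0, 0, 0], "gripper": 0.4}
    - {"slide": [0.07, -0.04, 0.73], "delta_rot": [0, 0, 0], "gripper": 0.3}
    - {"slide": [0.07, -0.04, 0.73], "delta_rot": [0, 0, 0], "gripper": 0}
    - {"slide": [0.07, -0.04, 0.73], "delta_rot": [0, 0, 0], "gripper": 0}
    - {"slide": [0.07, -0.04, 0.73], "delta_rot": [0, 0, 0], "gripper": 0}
    - {"slide": [0.07, -0.04, 0.73], "delta_rot": [0, 0, 0], "gripper": 0}
    - {"slide": [0.07, -0.04, 0.73], "delta_rot": [0, 0, 0], "gripper": 0}

```text
t: 3.98
tcp_pos: [497.5, -367.9, 60.3]
orientation: [[-0.984, 0.181, 0.002], [0.181, 0.984, -0.001], [-0.002, -0.001, -1.0]]
ft_force: [0.9, 0.0, 5.9]
grip_width: 0.287
grip_force: 98.4
```

```bash
python3 -c "
from h import *;go(497.5,-367.5,60,79.6)"
```

```text
t 3.98 tcp [ 497.5 -367.9   60.3] head 79.59 F [0.9 0.  5.9] M [ 0.06 -0.06  0.01] slide [0.001 0.01  0.008] turn -0.0002 tilt [ 0.0021 -0.001 ] grip 0.287 98.35652232170105
```

The grasp is firm: opening 0.287, 98 N. I'll lift and carry the stick to behind the block.

>>> arm_command:
  deltas:
    - {"slide": [0, 0, -0.8], "delta_rot": [0, 0, 0], "gripper": 0}
    - {"slide": [0, 0, -1.7], "delta_rot": [0, 0, 0], "gripper": 0}
    - {"slide": [0, 0, -2.7], "delta_rot": [0, 0, 0], "gripper": 0}
    - {"slide": [0.1, 0.7, -2.7], "delta_rot": [0, 0, -0.1], "gripper": 0}
    - {"slide": [0.3, 1.6, -2.7], "delta_rot": [0, 0, -0.2], "gripper": 0}
    - {"slide": [0.45, 2.5, -2.7], "delta_rot": [0, 0, -0.3], "gripper": 0}
    - {"slide": [0.6, 3.4, -2.7], "delta_rot": [0, 0, -0.379], "gripper": 0}
    - {"slide": [0.8, 4.3, -2.7], "delta_rot": [0, 0, -0.379], "gripper": 0}
    - {"slide": [0.95, 5.2, -2.7], "delta_rot": [0, 0, -0.379], "gripper": 0}
    - {"slide": [1.1, 6.1, -2.7], "delta_rot": [0, 0, -0.379], "gripper": 0}

```text
t: 4.82
tcp_pos: [496.4, -117.6, 166.7]
orientation: [[-0.981, -0.196, -0.001], [-0.196, 0.981, 0.0], [0.001, 0.001, -1.0]]
ft_force: [0.9, 0.1, -2.5]
grip_width: 0.289
grip_force: 98.6
```

```bash
python3 -c "
from h import *;go(500.8,232.2,168,101.3)"
```

```text
t 4.82 tcp [ 496.4 -117.6  166.7] head 101.29 F [ 0.9  0.1 -2.5] M [-0.01 -0.03  0.  ] slide [-1.819  8.554 -0.028] turn -0.0001 tilt [-0.0007  0.0004] grip 0.289 98.6247968673706
```

>>> arm_command:
  deltas:
    - {"slide": [-0.2, 1.0, 0], "delta_rot": [0, 0, 0], "gripper": 0}
    - {"slide": [-0.4, 2.0, 0], "delta_rot": [0, 0, 0], "gripper": 0}
    - {"slide": [-0.6, 3.0, 0], "delta_rot": [0, 0, 0], "gripper": 0}
    - {"slide": [-0.85, 4.0, 0], "delta_rot": [0, 0, 0], "gripper": 0}
    - {"slide": [-1.05, 5.0, 0], "delta_rot": [0, 0, 0], "gripper": 0}
    - {"slide": [-1.3, 6.0, 0], "delta_rot": [0, 0, 0], "gripper": 0}
    - {"slide": [-1.5, 7.0, 0], "delta_rot": [0, 0, 0], "gripper": 0}
    - {"slide": [-1.7, 8.0, 0], "delta_rot": [0, 0, 0], "gripper": 0}
    - {"slide": [-1.82, 8.5, 0], "delta_rot": [0, 0, 0], "gripper": 0}
    - {"slide": [-1.82, 8.5, 0], "delta_rot": [0, 0, 0], "gripper": 0}

```text
t: 5.65
tcp_pos: [500.2, 235.2, 166.2]
orientation: [[-0.979, -0.205, -0.001], [-0.205, 0.979, 0.002], [0.001, 0.002, -1.0]]
ft_force: [-0.5, -0.0, -1.6]
grip_width: 0.294
grip_force: 98.6
```

>>> arm_command:
  deltas:
    - {"slide": [0, 0, 0.6], "delta_rot": [0, 0, 0], "gripper": 0}
    - {"slide": [0, 0, 1.2], "delta_rot": [0, 0, 0], "gripper": 0}
    - {"slide": [0, 0, 1.7], "delta_rot": [0, 0, 0], "gripper": 0}
    - {"slide": [0, 0, 1.9], "delta_rot": [0, 0, 0], "gripper": 0}
    - {"slide": [0, 0, 1.9], "delta_rot": [0, 0, 0], "gripper": 0}
    - {"slide": [0, 0, 1.9], "delta_rot": [0, 0, 0], "gripper": 0}

```text
t: 6.15
tcp_pos: [502.3, 227.7, 91.2]
orientation: [[-0.981, -0.195, -0.0], [-0.195, 0.981, -0.001], [0.0, -0.0, -1.0]]
ft_force: [0.8, 0.0, -1.4]
grip_width: 0.287
grip_force: 98.6
```

```bash
python3 -c "
from h import *;go(500.8,232.2,74,101.3)
t=viewer.camera('top')[:,:,::-1];cv2.imwrite('pics/top2.png',t)
s=viewer.camera('side')[:,:,::-1];cv2.imwrite('pics/side2.png',s)
a=cv2.resize(t[215:295,200:370],None,fx=4.7,fy=4.7,interpolation=2)[:,:799]
cv2.imwrite('pics/p2.png',a)
b=cv2.resize(s[150:310,180:393],None,fx=3.7,fy=3.7,interpolation=2);cv2.imwrite('pics/p3.png',b)"
```

```text
t 6.15 tcp [502.3 227.7  91.2] head 101.26 F [ 0.8  0.  -1.4] M [-0.02 -0.03  0.02] slide [0.014 0.118 0.431] turn -0.0007 tilt [-0.0003 -0.0006] grip 0.287 98.59998106956482
```

View pics/p2.png

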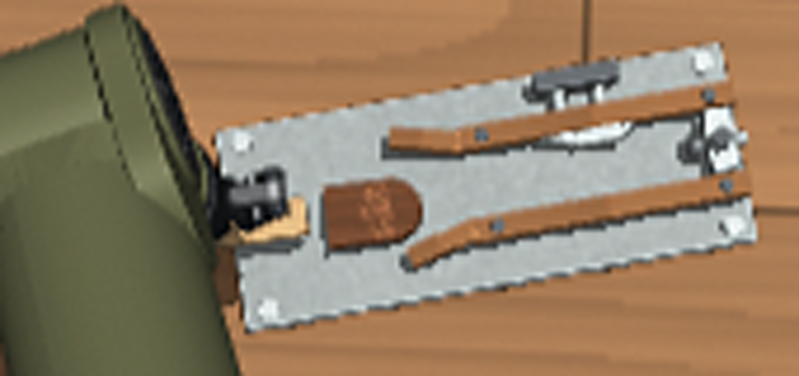

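View pics/p3.png

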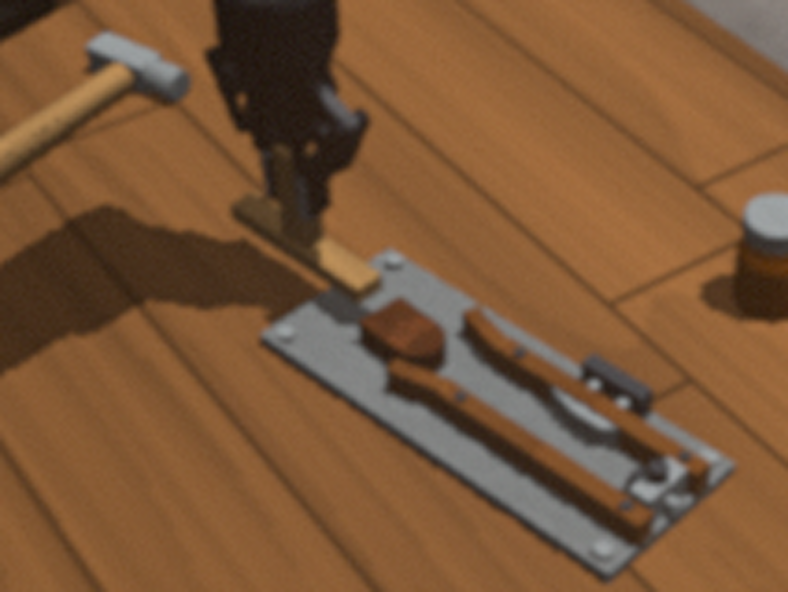

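The top view (p2) shows the stick's nose end at about (307,219), just behind the block's rear face (325,215). The stick is parallel to the channel. In the side view the bar is level and clear of the plate.

Run:
```python
from h import *
np.set_printoptions(precision=1,suppress=True)
e=np.radians(-78.7);ex=np.array([np.cos(e),np.sin(e)]);ey=np.array([-ex[1],ex[0]]);O=np.array([543.5,43.9])
J=lambda p:np.array([(p-O)@ex,(p-O)@ey])
T=lambda x,y:(200+x/4.7-.4,215+y/4.7-.4);S=lambda x,y:(180+x/3.7-.4,150+y/3.7-.4)
print("nose pred",J(np.array([515,163.9])))
for p in[(306,199),(308,237)]:print("top nose",J(ray("top",T(*p),45)))
for p in[(382,272),(355,290)]:print("side nose",J(ray("side",S(*p),45)))
for p in[(325,186),(328,251),(422,212)]:print("block",J(ray("top",T(*p),30)))
for p in[(360,323),(399,298)]:print("block side rear",J(ray("side",S(*p),30)))
```

```text
nose pred [-123.3   -4.4]
top nose [-120.9    4.3]
top nose [-123.1  -17.5]
side nose [-124.6    7.9]
side nose [-124.4  -16.4]
block [-109.9   11.9]
block [-114.   -25.8]
block [-56.8 -12.4]
block side rear [-111.4  -25.3]
block side rear [-110.6    8.9]
```

>>> arm_command:
  deltas:
    - {"slide": [0.05, 0, 0.2], "delta_rot": [0, 0, 0], "gripper": 0}
    - {"slide": [0.05, 0, 0.42], "delta_rot": [0, 0, 0], "gripper": 0}
    - {"slide": [0.05, 0, 0.42], "delta_rot": [0, 0, 0], "gripper": 0}
    - {"slide": [0.05, 0, 0.42], "delta_rot": [0, 0, 0], "gripper": 0}

```text
t: 6.58
tcp_pos: [499.6, 227.6, 73.6]
orientation: [[-0.981, -0.196, -0.001], [-0.196, 0.981, -0.001], [0.001, -0.0, -1.0]]
ft_force: [0.1, 0.5, -1.7]
grip_width: 0.29
grip_force: 98.6
```

>>> arm_command:
  deltas:
    - {"slide": [0, -0.12, 0], "delta_rot": [0, 0, 0], "gripper": 0}
    - {"slide": [0, -0.24, 0], "delta_rot": [0, 0, 0], "gripper": 0}
    - {"slide": [0, -0.36, 0], "delta_rot": [0, 0, 0], "gripper": 0}
    - {"slide": [-0.02, -0.48, 0], "delta_rot": [0, 0, 0], "gripper": 0}
    - {"slide": [-0.05, -0.6, 0], "delta_rot": [0, 0, 0], "gripper": 0}
    - {"slide": [-0.08, -0.72, 0], "delta_rot": [0, 0, 0], "gripper": 0}
    - {"slide": [-0.11, -0.84, 0], "delta_rot": [0, 0, 0], "gripper": 0}
    - {"slide": [-0.14, -0.96, 0], "delta_rot": [0, 0, 0], "gripper": 0}
    - {"slide": [-0.16, -1.08, 0], "delta_rot": [0, 0, 0], "gripper": 0}

```text
t: 7.33
tcp_pos: [515.3, 186.4, 74.4]
orientation: [[-0.981, -0.196, 0.0], [-0.196, 0.981, 0.0], [-0.0, 0.0, -1.0]]
ft_force: [0.8, -0.3, -0.8]
grip_width: 0.291
grip_force: 98.6
```

```bash
cat >> h.py <<'E'
def jig():
    from cell import sense
    e=np.radians(-78.7);ex=np.array([np.cos(e),np.sin(e)]);ey=np.array([-ex[1],ex[0]]);O=np.array([543.5,43.9])
    s=sense();d=s["tcp_pos"][:2]-O;F=s["ft_force"]
    print("t",round(s["t"],2),"stick nose jig x,y",round(d@ex+65,1),round(d@ey,1),"F along feed, side",round(F[:2]@ex,1),round(F[:2]@ey,1),"Fz",F[2].round(1),"M",s["wrist_torque"].round(2),"z",s["tcp_pos"][2].round(1))
E
python3 -c "
from h import *;jig()
t=viewer.camera('top')[:,:,::-1]
cv2.imwrite('pics/p4.png',cv2.resize(t[215:295,200:370],None,fx=4.7,fy=4.7,interpolation=2))"
```

```text
t 7.33 stick nose jig x,y -80.2 0.3 F along feed, side 0.4 0.7 Fz -0.8 M [ 0.1   0.03 -0.05] z 74.4
```

View pics/p4.png

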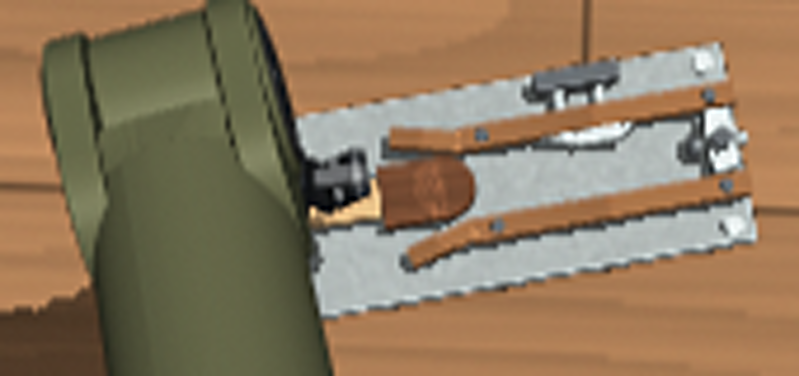

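The block has straightened and is entering the mouth, with its nose at about (474,190) px. I'll go on to the shoe.

>>> arm_command:
  deltas:
    - {"slide": [0, -0.1, 0], "delta_rot": [0, 0, 0], "gripper": 0}
    - {"slide": [0, -0.2, 0], "delta_rot": [0, 0, 0], "gripper": 0}
    - {"slide": [0, -0.3, 0], "delta_rot": [0, 0, 0], "gripper": 0}
    - {"slide": [0, -0.4, 0], "delta_rot": [0, 0, 0], "gripper": 0}
    - {"slide": [0, -0.5, 0], "delta_rot": [0, 0, 0], "gripper": 0}
    - {"slide": [0, -0.6, 0], "delta_rot": [0, 0, 0], "gripper": 0}
    - {"slide": [0, -0.7, 0], "delta_rot": [0, 0, 0], "gripper": 0}
    - {"slide": [0, -0.8, 0], "delta_rot": [0, 0, 0], "gripper": 0}
    - {"slide": [0, -0.9, 0], "delta_rot": [0, 0, 0], "gripper": 0}

```text
t: 8.13
tcp_pos: [522.1, 151.0, 74.3]
orientation: [[-0.981, -0.196, -0.0], [-0.196, 0.981, 0.0], [0.0, 0.0, -1.0]]
ft_force: [0.3, -0.0, -1.4]
grip_width: 0.294
grip_force: 98.6
```

```bash
python3 -c "
from h import *;jig()"
```

```text
t 8.13 stick nose jig x,y -44.3 -0.0 F along feed, side 0.1 0.3 Fz -1.4 M [ 0.03 -0.03  0.03] z 74.3
```

>>> arm_command:
  deltas:
    - {"slide": [0, -0.07, 0], "delta_rot": [0, 0, 0], "gripper": 0}
    - {"slide": [0, -0.14, 0], "delta_rot": [0, 0, 0], "gripper": 0}
    - {"slide": [0, -0.21, 0], "delta_rot": [0, 0, 0], "gripper": 0}
    - {"slide": [0, -0.28, 0], "delta_rot": [0, 0, 0], "gripper": 0}
    - {"slide": [0, -0.35, 0], "delta_rot": [0, 0, 0], "gripper": 0}
    - {"slide": [0, -0.42, 0], "delta_rot": [0, 0, 0], "gripper": 0}
    - {"slide": [0, -0.49, 0], "delta_rot": [0, 0, 0], "gripper": 0}

```text
t: 8.72
tcp_pos: [525.9, 132.0, 74.3]
orientation: [[-0.981, -0.196, 0.0], [-0.196, 0.981, 0.0], [-0.0, 0.0, -1.0]]
ft_force: [-0.6, -0.3, -1.6]
grip_width: 0.292
grip_force: 98.6
```

```bash
python3 -c "
from h import *;jig()"
```

```text
t 8.72 stick nose jig x,y -24.9 0.0 F along feed, side 0.2 -0.7 Fz -1.6 M [-0.   -0.04  0.03] z 74.3
```

>>> arm_command:
  deltas:
    - {"slide": [0, -0.05, 0], "delta_rot": [0, 0, 0], "gripper": 0}
    - {"slide": [0, -0.1, 0], "delta_rot": [0, 0, 0], "gripper": 0}
    - {"slide": [0, -0.15, 0], "delta_rot": [0, 0, 0], "gripper": 0}
    - {"slide": [0, -0.2, 0], "delta_rot": [0, 0, 0], "gripper": 0}
    - {"slide": [0, -0.25, 0], "delta_rot": [0, 0, 0], "gripper": 0}
    - {"slide": [0, -0.3, 0], "delta_rot": [0, 0, 0], "gripper": 0}
    - {"slide": [0, -0.35, 0], "delta_rot": [0, 0, 0], "gripper": 0}
    - {"slide": [0, -0.4, 0], "delta_rot": [0, 0, 0], "gripper": 0}
    - {"slide": [0, -0.45, 0], "delta_rot": [0, 0, 0], "gripper": 0}

```text
t: 9.47
tcp_pos: [528.7, 116.5, 74.5]
orientation: [[-0.98, -0.197, -0.001], [-0.197, 0.98, 0.003], [0.001, 0.003, -1.0]]
ft_force: [-3.6, 6.0, 1.2]
grip_width: 0.289
grip_force: 98.9
```

```bash
python3 -c "
from h import *;jig()"
```

```text
t 9.47 stick nose jig x,y -9.1 -0.3 F along feed, side -6.6 -2.4 Fz 1.2 M [ 1.36  0.9  -0.22] z 74.5
```

>>> arm_command:
  deltas:
    - {"slide": [0, -0.05, 0], "delta_rot": [0, 0, 0], "gripper": 0}
    - {"slide": [0, -0.1, 0], "delta_rot": [0, 0, 0], "gripper": 0}
    - {"slide": [0, -0.15, 0], "delta_rot": [0, 0, 0], "gripper": 0}
    - {"slide": [0, -0.2, 0], "delta_rot": [0, 0, 0], "gripper": 0}
    - {"slide": [0, -0.25, 0], "delta_rot": [0, 0, 0], "gripper": 0}
    - {"slide": [0, -0.3, 0], "delta_rot": [0, 0, 0], "gripper": 0}
    - {"slide": [0, -0.35, 0], "delta_rot": [0, 0, 0], "gripper": 0}
    - {"slide": [0, -0.4, 0], "delta_rot": [0, 0, 0], "gripper": 0}
    - {"slide": [0, -0.45, 0], "delta_rot": [0, 0, 0], "gripper": 0}

```text
t: 10.22
tcp_pos: [531.6, 99.4, 74.3]
orientation: [[-0.98, -0.197, -0.003], [-0.197, 0.98, 0.003], [0.002, 0.004, -1.0]]
ft_force: [-4.0, 6.5, 0.6]
grip_width: 0.289
grip_force: 98.9
```

```bash
python3 -c "
from h import *;jig()"
```

```text
t 10.22 stick nose jig x,y 8.2 -0.8 F along feed, side -7.1 -2.7 Fz 0.6 M [ 1.36  1.09 -0.29] z 74.3
```

>>> arm_command:
  deltas:
    - {"slide": [0, -0.05, 0], "delta_rot": [0, 0, 0], "gripper": 0}
    - {"slide": [0, -0.1, 0], "delta_rot": [0, 0, 0], "gripper": 0}
    - {"slide": [0, -0.15, 0], "delta_rot": [0, 0, 0], "gripper": 0}
    - {"slide": [0, -0.2, 0], "delta_rot": [0, 0, 0], "gripper": 0}
    - {"slide": [0, -0.25, 0], "delta_rot": [0, 0, 0], "gripper": 0}
    - {"slide": [0, -0.3, 0], "delta_rot": [0, 0, 0], "gripper": 0}
    - {"slide": [0, -0.35, 0], "delta_rot": [0, 0, 0], "gripper": 0}
    - {"slide": [0, -0.4, 0], "delta_rot": [0, 0, 0], "gripper": 0}

```text
t: 10.88
tcp_pos: [534.5, 83.5, 74.2]
orientation: [[-0.98, -0.197, -0.003], [-0.197, 0.98, 0.003], [0.003, 0.003, -1.0]]
ft_force: [-4.2, 5.8, 1.4]
grip_width: 0.29
grip_force: 99.0
```

```bash
python3 -c "
from h import *;jig()"
```

```text
t 10.88 stick nose jig x,y 24.4 -1.0 F along feed, side -6.5 -3.0 Fz 1.4 M [ 1.39  1.06 -0.16] z 74.2
```

>>> arm_command:
  deltas:
    - {"slide": [0, -0.03, 0], "delta_rot": [0, 0, 0], "gripper": 0}
    - {"slide": [0, -0.06, 0], "delta_rot": [0, 0, 0], "gripper": 0}
    - {"slide": [0, -0.09, 0], "delta_rot": [0, 0, 0], "gripper": 0}
    - {"slide": [0, -0.12, 0], "delta_rot": [0, 0, 0], "gripper": 0}

```text
t: 11.22
tcp_pos: [535.5, 78.8, 74.1]
orientation: [[-0.98, -0.197, -0.003], [-0.197, 0.98, 0.003], [0.003, 0.003, -1.0]]
ft_force: [-4.1, 5.3, 1.0]
grip_width: 0.293
grip_force: 98.9
```

```bash
python3 -c "
from h import *;jig()"
```

```text
t 11.22 stick nose jig x,y 29.3 -1.0 F along feed, side -6.0 -3.0 Fz 1.0 M [ 1.34  1.14 -0.09] z 74.1
```

>>> arm_command:
  deltas:
    - {"slide": [0, -0.02, 0], "delta_rot": [0, 0, 0], "gripper": 0}
    - {"slide": [0, -0.04, 0], "delta_rot": [0, 0, 0], "gripper": 0}
    - {"slide": [0, -0.06, 0], "delta_rot": [0, 0, 0], "gripper": 0}
    - {"slide": [0, -0.08, 0], "delta_rot": [0, 0, 0], "gripper": 0}

```text
t: 11.55
tcp_pos: [536.1, 75.4, 74.0]
orientation: [[-0.98, -0.197, -0.003], [-0.197, 0.98, 0.002], [0.003, 0.003, -1.0]]
ft_force: [-3.8, 5.4, 1.2]
grip_width: 0.291
grip_force: 98.8
```

```bash
python3 -c "
from h import *;jig()"
```

```text
t 11.55 stick nose jig x,y 32.6 -1.1 F along feed, side -6.0 -2.7 Fz 1.2 M [ 1.28  1.05 -0.18] z 74.0
```

>>> arm_command:
  deltas:
    - {"slide": [0, -0.02, 0], "delta_rot": [0, 0, 0], "gripper": 0}
    - {"slide": [0, -0.04, 0], "delta_rot": [0, 0, 0], "gripper": 0}
    - {"slide": [0, -0.06, 0], "delta_rot": [0, 0, 0], "gripper": 0}
    - {"slide": [0, -0.08, 0], "delta_rot": [0, 0, 0], "gripper": 0}

```text
t: 11.88
tcp_pos: [536.8, 72.3, 74.1]
orientation: [[-0.98, -0.197, -0.003], [-0.197, 0.98, 0.002], [0.002, 0.003, -1.0]]
ft_force: [-4.3, 6.5, 1.5]
grip_width: 0.292
grip_force: 98.8
```

```bash
python3 -c "
from h import *;jig()"
```

```text
t 11.88 stick nose jig x,y 35.8 -1.0 F along feed, side -7.2 -3.0 Fz 1.5 M [ 1.31  1.08 -0.17] z 74.1
```

>>> arm_command:
  deltas:
    - {"slide": [0, -0.02, 0], "delta_rot": [0, 0, 0], "gripper": 0}
    - {"slide": [0, -0.04, 0], "delta_rot": [0, 0, 0], "gripper": 0}
    - {"slide": [0, -0.06, 0], "delta_rot": [0, 0, 0], "gripper": 0}
    - {"slide": [0, -0.06, 0], "delta_rot": [0, 0, 0], "gripper": 0}

```text
t: 12.22
tcp_pos: [537.3, 69.8, 74.0]
orientation: [[-0.98, -0.197, -0.003], [-0.197, 0.98, 0.002], [0.002, 0.003, -1.0]]
ft_force: [-4.1, 5.6, 0.4]
grip_width: 0.292
grip_force: 98.8
```

```bash
python3 -c "
from h import *;jig()"
```

```text
t 12.22 stick nose jig x,y 38.4 -1.0 F along feed, side -6.3 -2.9 Fz 0.4 M [ 1.25  0.95 -0.15] z 74.0
```

>>> arm_command:
  deltas:
    - {"slide": [0, -0.02, 0], "delta_rot": [0, 0, 0], "gripper": 0}
    - {"slide": [0, -0.04, 0], "delta_rot": [0, 0, 0], "gripper": 0}
    - {"slide": [0, -0.06, 0], "delta_rot": [0, 0, 0], "gripper": 0}
    - {"slide": [0, -0.06, 0], "delta_rot": [0, 0, 0], "gripper": 0}

```text
t: 12.55
tcp_pos: [537.8, 67.4, 74.1]
orientation: [[-0.98, -0.197, -0.003], [-0.197, 0.98, 0.002], [0.002, 0.003, -1.0]]
ft_force: [-3.8, 5.7, 0.5]
grip_width: 0.294
grip_force: 98.8
```

```bash
python3 -c "
from h import *;jig()"
```

```text
t 12.55 stick nose jig x,y 40.8 -1.0 F along feed, side -6.4 -2.6 Fz 0.5 M [ 1.22  0.89 -0.1 ] z 74.1
```

>>> arm_command:
  deltas:
    - {"slide": [0, -0.02, 0], "delta_rot": [0, 0, 0], "gripper": 0}
    - {"slide": [0, -0.04, 0], "delta_rot": [0, 0, 0], "gripper": 0}
    - {"slide": [0, -0.06, 0], "delta_rot": [0, 0, 0], "gripper": 0}
    - {"slide": [0, -0.06, 0], "delta_rot": [0, 0, 0], "gripper": 0}

```text
t: 12.88
tcp_pos: [538.3, 65.1, 74.1]
orientation: [[-0.98, -0.197, -0.003], [-0.197, 0.98, 0.002], [0.002, 0.003, -1.0]]
ft_force: [-4.3, 4.6, 0.3]
grip_width: 0.286
grip_force: 98.8
```

```bash
python3 -c "
from h import *;jig()"
```

```text
t 12.88 stick nose jig x,y 43.2 -1.0 F along feed, side -5.4 -3.3 Fz 0.3 M [ 1.24  0.9  -0.09] z 74.1
```

>>> arm_command:
  deltas:
    - {"slide": [0, -0.02, 0], "delta_rot": [0, 0, 0], "gripper": 0}
    - {"slide": [0, -0.04, 0], "delta_rot": [0, 0, 0], "gripper": 0}
    - {"slide": [0, -0.06, 0], "delta_rot": [0, 0, 0], "gripper": 0}
    - {"slide": [0, -0.06, 0], "delta_rot": [0, 0, 0], "gripper": 0}

```text
t: 13.22
tcp_pos: [538.8, 62.7, 74.0]
orientation: [[-0.98, -0.197, -0.003], [-0.197, 0.98, 0.002], [0.002, 0.003, -1.0]]
ft_force: [-3.9, 5.0, 0.2]
grip_width: 0.289
grip_force: 98.8
```

```bash
python3 -c "
from h import *;jig()"
```

```text
t 13.22 stick nose jig x,y 45.6 -0.9 F along feed, side -5.7 -2.8 Fz 0.2 M [ 1.24  0.88 -0.1 ] z 74.0
```

>>> arm_command:
  deltas:
    - {"slide": [0, -0.02, 0], "delta_rot": [0, 0, 0], "gripper": 0}
    - {"slide": [0, -0.04, 0], "delta_rot": [0, 0, 0], "gripper": 0}
    - {"slide": [0, -0.06, 0], "delta_rot": [0, 0, 0], "gripper": 0}
    - {"slide": [0, -0.06, 0], "delta_rot": [0, 0, 0], "gripper": 0}

```text
t: 13.55
tcp_pos: [538.9, 62.3, 74.2]
orientation: [[-0.98, -0.198, -0.004], [-0.198, 0.98, 0.005], [0.003, 0.005, -1.0]]
ft_force: [-5.4, 9.6, 1.9]
grip_width: 0.29
grip_force: 99.1
```

```bash
python3 -c "
from h import *;jig()"
```

```text
t 13.55 stick nose jig x,y 46.1 -0.9 F along feed, side -10.5 -3.4 Fz 1.9 M [ 2.03  1.31 -0.1 ] z 74.2
```

The force rose to 10.5 N with motion stopped, so the block has met the screw. I'll build up to about 16 N and hold.

>>> arm_command:
  deltas:
    - {"slide": [0, -0.015, 0], "delta_rot": [0, 0, 0], "gripper": 0}
    - {"slide": [0, -0.03, 0], "delta_rot": [0, 0, 0], "gripper": 0}
    - {"slide": [0, -0.045, 0], "delta_rot": [0, 0, 0], "gripper": 0}
    - {"slide": [0, -0.055, 0], "delta_rot": [0, 0, 0], "gripper": 0}
    - {"slide": [0, -0.055, 0], "delta_rot": [0, 0, 0], "gripper": 0}
    - {"slide": [0, -0.055, 0], "delta_rot": [0, 0, 0], "gripper": 0}

```text
t: 14.05
tcp_pos: [538.9, 62.0, 74.4]
orientation: [[-0.98, -0.199, -0.004], [-0.199, 0.98, 0.007], [0.003, 0.008, -1.0]]
ft_force: [-6.5, 12.2, 4.2]
grip_width: 0.29
grip_force: 99.3
```

```bash
python3 -c "
from h import *;jig()"
```

```text
t 14.05 stick nose jig x,y 46.3 -1.0 F along feed, side -13.3 -3.9 Fz 4.2 M [ 2.72  1.53 -0.12] z 74.4
```

>>> arm_command:
  deltas:
    - {"slide": [0, -0.015, 0], "delta_rot": [0, 0, 0], "gripper": 0}
    - {"slide": [0, -0.03, 0], "delta_rot": [0, 0, 0], "gripper": 0}
    - {"slide": [0, -0.045, 0], "delta_rot": [0, 0, 0], "gripper": 0}
    - {"slide": [0, -0.06, 0], "delta_rot": [0, 0, 0], "gripper": 0}
    - {"slide": [0, -0.06, 0], "delta_rot": [0, 0, 0], "gripper": 0}
    - {"slide": [0, -0.06, 0], "delta_rot": [0, 0, 0], "gripper": 0}
    - {"slide": [0, -0.06, 0], "delta_rot": [0, 0, 0], "gripper": 0}
    - {"slide": [0, -0.06, 0], "delta_rot": [0, 0, 0], "gripper": 0}

```text
t: 14.72
tcp_pos: [539.0, 61.7, 74.6]
orientation: [[-0.98, -0.2, -0.005], [-0.2, 0.98, 0.009], [0.003, 0.01, -1.0]]
ft_force: [-7.6, 15.8, 6.8]
grip_width: 0.289
grip_force: 99.6
```

```bash
python3 -c "
from h import *;jig()"
```

```text
t 14.72 stick nose jig x,y 46.6 -1.0 F along feed, side -17.0 -4.4 Fz 6.8 M [ 3.58  1.92 -0.18] z 74.6
```

>>> arm_command:
  deltas:
    - {"slide": [0, 0, 0], "delta_rot": [0, 0, 0], "gripper": 0}
    - {"slide": [0, 0, 0], "delta_rot": [0, 0, 0], "gripper": 0}
    - {"slide": [0, 0, 0], "delta_rot": [0, 0, 0], "gripper": 0}
    - {"slide": [0, 0, 0], "delta_rot": [0, 0, 0], "gripper": 0}
    - {"slide": [0, 0, 0], "delta_rot": [0, 0, 0], "gripper": 0}

```text
t: 15.13
tcp_pos: [539.0, 61.7, 74.6]
orientation: [[-0.98, -0.2, -0.005], [-0.2, 0.98, 0.009], [0.003, 0.01, -1.0]]
ft_force: [-7.8, 15.1, 5.9]
grip_width: 0.292
grip_force: 99.6
```

```bash
python3 -c "
from h import *;jig()"
```

```text
t 15.13 stick nose jig x,y 46.6 -0.9 F along feed, side -16.3 -4.6 Fz 5.9 M [ 3.59  1.88 -0.2 ] z 74.6
```

>>> arm_command:
  deltas:
    - {"slide": [0, 0.08, 0], "delta_rot": [0, 0, 0], "gripper": 0}
    - {"slide": [0, 0.2, 0], "delta_rot": [0, 0, 0], "gripper": 0}
    - {"slide": [0, 0.5, 0], "delta_rot": [0, 0, 0], "gripper": 0}
    - {"slide": [0, 0.9, 0], "delta_rot": [0, 0, 0], "gripper": 0}
    - {"slide": [0, 0.9, 0], "delta_rot": [0, 0, 0], "gripper": 0}

```text
t: 15.55
tcp_pos: [534.2, 92.5, 74.3]
orientation: [[-0.98, -0.199, 0.0], [-0.199, 0.98, 0.001], [-0.001, 0.001, -1.0]]
ft_force: [0.0, 1.2, -0.8]
grip_width: 0.291
grip_force: 99.1
```

```bash
python3 -c "
from h import *;jig();go(430,-50,170,101.3)"
```

```text
t 15.55 stick nose jig x,y 15.5 0.4 F along feed, side -1.2 0.2 Fz -0.8 M [ 0.1   0.02 -0.02] z 74.3
t 15.55 tcp [534.2  92.5  74.3] head 101.5 F [ 0.   1.2 -0.8] M [ 0.1   0.02 -0.02] slide [ 3.262 -2.969 -2.399] turn 0.0035 tilt [0.0005 0.0011] grip 0.291 99.07544732093811
```

Seated at 16–17 N and held for over 0.5 s, and the stick is clear of the block. I'll lift it and set it on the far side of the jig, near jig (-90, +115).

>>> arm_command:
  deltas:
    - {"slide": [0, 0, -0.5], "delta_rot": [0, 0, 0], "gripper": 0}
    - {"slide": [0, 0, -1.2], "delta_rot": [0, 0, 0], "gripper": 0}
    - {"slide": [0, 0, -1.8], "delta_rot": [0, 0, 0], "gripper": 0}
    - {"slide": [-0.7, 0.25, -1.8], "delta_rot": [0, 0, 0], "gripper": 0}
    - {"slide": [-1.5, 0.5, -1.8], "delta_rot": [0, 0, 0], "gripper": 0}
    - {"slide": [-2.2, 0.75, -1.8], "delta_rot": [0, 0, 0], "gripper": 0}
    - {"slide": [-2.9, 1, -1.8], "delta_rot": [0, 0, 0], "gripper": 0}
    - {"slide": [-2.9, 1, -1.8], "delta_rot": [0, 0, 0], "gripper": 0}
    - {"slide": [-2.9, 1, -1], "delta_rot": [0, 0, 0], "gripper": 0}
    - {"slide": [-2.9, 1, -0.5], "delta_rot": [0, 0, 0], "gripper": 0}

```text
t: 16.38
tcp_pos: [641.1, 150.3, 93.1]
orientation: [[-0.981, -0.196, 0.001], [-0.196, 0.981, -0.002], [-0.001, -0.002, -1.0]]
ft_force: [-0.6, -0.1, -1.6]
grip_width: 0.293
grip_force: 99.2
```

```bash
python3 -c "
from h import *;jig();go(638.7,154.7,61.5,101.3)
t=viewer.camera('top')[:,:,::-1];s=viewer.camera('side')[:,:,::-1]
a=cv2.resize(t[190:300,200:370],None,fx=3.5,fy=3.5,interpolation=2)
b=cv2.resize(s[140:310,210:400],None,fx=3.0,fy=3.0,interpolation=2)[:385]
c=np.zeros((600,800,3),np.uint8);c[:300,:]=cv2.resize(t[220:280,235:395],(800,300),interpolation=2);c[300:,:440]=cv2.resize(s[150:300,200:420],(440,300),interpolation=2);cv2.imwrite('pics/p5.png',c)"
```

```text
t 16.38 stick nose jig x,y -20.2 116.5 F along feed, side -0.0 -0.6 Fz -1.6 M [ 0.02  0.12 -0.02] z 93.1
t 16.38 tcp [641.1 150.3  93.1] head 101.29 F [-0.6 -0.1 -1.6] M [ 0.02  0.12 -0.02] slide [0.037 0.122 0.79 ] turn -0.0001 tilt [ 0.0011 -0.0017] grip 0.293 99.15145754814148
```

View pics/p5.png

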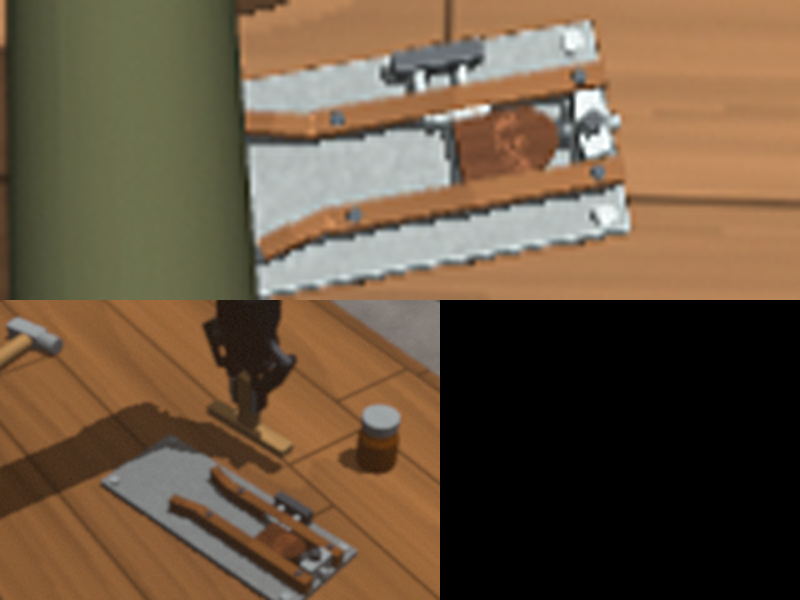

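The block sits straight in the channel with its nose on the screw head at about (558,128). The stick hangs level over free bench beside the jig. I'll lower it.

>>> arm_command:
  deltas:
    - {"slide": [0, 0, 0.2], "delta_rot": [0, 0, 0], "gripper": 0}
    - {"slide": [0, 0, 0.4], "delta_rot": [0, 0, 0], "gripper": 0}
    - {"slide": [0, 0, 0.5], "delta_rot": [0, 0, 0], "gripper": 0}
    - {"slide": [0, 0, 0.55], "delta_rot": [0, 0, 0], "gripper": 0}
    - {"slide": [0, 0, 0.55], "delta_rot": [0, 0, 0], "gripper": 0}

```text
t: 16.9
tcp_pos: [640.4, 151.3, 72.5]
orientation: [[-0.981, -0.196, 0.0], [-0.196, 0.981, 0.0], [-0.0, 0.0, -1.0]]
ft_force: [-0.1, -0.0, -1.5]
grip_width: 0.292
grip_force: 99.0
```

>>> arm_command:
  deltas:
    - {"slide": [0, 0, 0.1], "delta_rot": [0, 0, 0], "gripper": 0}
    - {"slide": [0, 0, 0.18], "delta_rot": [0, 0, 0], "gripper": 0}
    - {"slide": [0, 0, 0.24], "delta_rot": [0, 0, 0], "gripper": 0}
    - {"slide": [0, 0, 0.28], "delta_rot": [0, 0, 0], "gripper": 0}
    - {"slide": [0, 0, 0.28], "delta_rot": [0, 0, 0], "gripper": 0}

```text
t: 17.32
tcp_pos: [640.0, 151.2, 60.6]
orientation: [[-0.981, -0.196, -0.001], [-0.196, 0.981, -0.0], [0.001, -0.0, -1.0]]
ft_force: [0.5, 0.3, -0.8]
grip_width: 0.289
grip_force: 99.0
```

>>> arm_command:
  deltas:
    - {"slide": [0, 0, 0.02], "delta_rot": [0, 0, 0], "gripper": 0}
    - {"slide": [0, 0, 0.025], "delta_rot": [0, 0, 0], "gripper": 0}
    - {"slide": [0, 0, 0.025], "delta_rot": [0, 0, 0], "gripper": 0}

```text
t: 17.57
tcp_pos: [640.5, 151.3, 60.3]
orientation: [[-0.981, -0.196, 0.0], [-0.196, 0.981, 0.0], [-0.0, 0.0, -1.0]]
ft_force: [0.2, 0.2, -0.7]
grip_width: 0.296
grip_force: 99.5
```

The stick is on the bench. I'll open slowly, wait, then rise.

>>> arm_command:
  deltas:
    - {"slide": [0, 0, 0], "delta_rot": [0, 0, 0], "gripper": 0.33}
    - {"slide": [0, 0, 0], "delta_rot": [0, 0, 0], "gripper": 0.4}
    - {"slide": [0, 0, 0], "delta_rot": [0, 0, 0], "gripper": 0.55}
    - {"slide": [0, 0, 0], "delta_rot": [0, 0, 0], "gripper": 0.8}
    - {"slide": [0, 0, 0], "delta_rot": [0, 0, 0], "gripper": 0.8}
    - {"slide": [0, 0, 0], "delta_rot": [0, 0, 0], "gripper": 0.8}
    - {"slide": [0, 0, -0.3], "delta_rot": [0, 0, 0], "gripper": 0.8}
    - {"slide": [0, 0, -1], "delta_rot": [0, 0, 0], "gripper": 0.8}
    - {"slide": [0, 0, -2], "delta_rot": [0, 0, 0], "gripper": 0.8}
    - {"slide": [0, 0, -3], "delta_rot": [0, 0, 0], "gripper": 0.8}

```text
t: 18.4
tcp_pos: [639.5, 150.9, 181.3]
orientation: [[-0.981, -0.196, -0.002], [-0.196, 0.981, -0.001], [0.002, -0.0, -1.0]]
ft_force: [1.9, 0.5, 0.1]
grip_width: 0.8
grip_force: 0.0
```

>>> arm_command:
  deltas:
    - {"slide": [0, 0.5, -1], "delta_rot": [0, 0, 0], "gripper": 0.8}
    - {"slide": [0, 1.2, -1.5], "delta_rot": [0, 0, 0], "gripper": 0.8}
    - {"slide": [0, 2, -1.5], "delta_rot": [0, 0, 0], "gripper": 0.8}
    - {"slide": [0, 2.8, -1.5], "delta_rot": [0, 0, 0], "gripper": 0.8}
    - {"slide": [0, 3.6, -1.5], "delta_rot": [0, 0, 0], "gripper": 0.8}
    - {"slide": [0, 4, -1.5], "delta_rot": [0, 0, 0], "gripper": 0.8}
    - {"slide": [0, 4, -1.5], "delta_rot": [0, 0, 0], "gripper": 0.8}
    - {"slide": [0, 4, -1.5], "delta_rot": [0, 0, 0], "gripper": 0.8}
    - {"slide": [0, 4, -1.5], "delta_rot": [0, 0, 0], "gripper": 0.8}

```text
t: 19.15
tcp_pos: [609.8, 305.9, 240.4]
orientation: [[-0.981, -0.194, 0.001], [-0.194, 0.981, -0.002], [-0.0, -0.002, -1.0]]
ft_force: [0.3, -0.9, 0.6]
grip_width: 0.798
grip_force: 0.0
```

```bash
python3 -c "
from h import *
t=viewer.camera('top')[:,:,::-1];s=viewer.camera('side')[:,:,::-1]
c=np.zeros((600,800,3),np.uint8);c[:300,:]=cv2.resize(t[200:290,215:455],(800,300),interpolation=2);c[300:,:440]=cv2.resize(s[150:300,200:420],(440,300),interpolation=2);cv2.imwrite('pics/p6.png',c);jig()"
```

```text
t 19.25 stick nose jig x,y -178.4 116.5 F along feed, side -0.1 0.8 Fz -0.5 M [ 0.05 -0.02  0.03] z 240.5
```

View pics/p6.png

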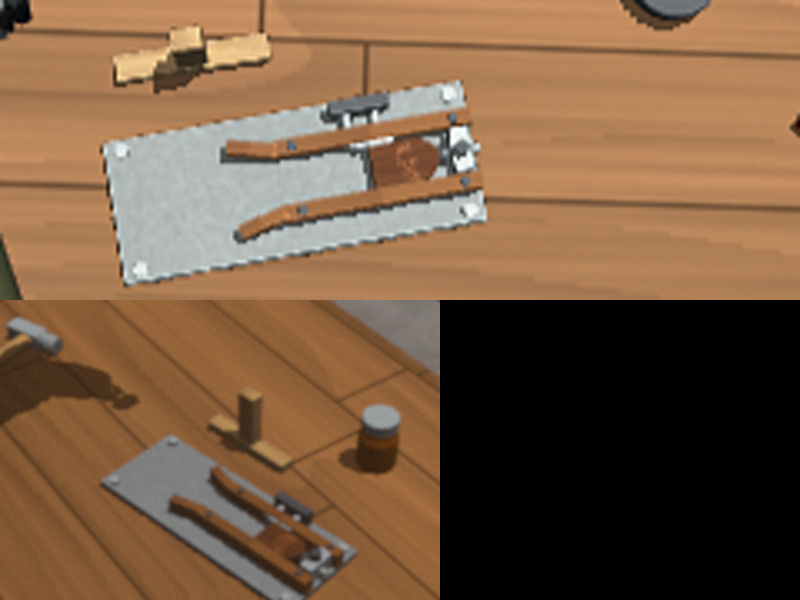

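The stick stands upright on the bench at about (190,55) px, off the jig. The block is home at (405,162), and the jar and the tin show no sign of having moved.

```bash
python3 -c "
from cell import workorder;print(workorder.job_done())"
```

```text
the job is handed in; nothing more can be done
None
```

I handed the job in at about 19 s: the block is home against the set screw, pressed at 16–17 N (sliding took about 6 N), and the stick stands released on the bench beside the jig; the hand-in returned no verdict.

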